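# Index a gearbox housing and check a bore with the depth rod

### The job

Turn the indexing table back to its home stop, then turn it exactly seven clicks away from home, so that the bore to be checked stands under the depth rod, and let go of the crank post. Then gently push the red knob down until the rod bottoms in that bore, and leave the rod resting on the bottom with the table still at the seventh click. Leave everything else on the bench undisturbed.

Things in the scene. Friction and masses are not known exactly. Their poses are not given: they have to be found in the camera images.
- index_base: Green round foot (radius 105 mm, 30 mm high), fixed to the bench, of a rotary indexing table. Origin: centre of its underside, on the turntable's upright axis. Its x axis points to a dark gauge column (26 x 50 mm, centred at x = +142 mm). A bridge arm (40 mm wide, z = 136 to 158 mm) runs from it to x = +35 mm and carries the depth rod at x = +60 mm, y = 0.
- turntable (a joint): Angle (rad) of the aluminium turntable (radius 118 mm, top at z = 42 mm): 0 at the home stop, growing anticlockwise seen from above, to a far stop at 12 clicks. A sprung detent holds it at every 15 degrees (0.2618 rad) and draws it to the nearest when let go; passing one takes 3 to 5 N at the crank post; a force well above that at 0 is the home stop. It starts anywhere from click 2 to 11.
- pointer (a point): Tip of the small red pointer on the foot's -x side. At home the red line on the turntable's rim is at the pointer; each further black line that reaches it is one click.
- crank_top (a point): Top centre of the black upright round crank post that turns the table: diameter 16 mm, 105 mm from the axis, z = 42 to 150 mm, free to grip on its top 45 mm; it turns with the table. In index_base's frame it stands at 90 degrees (+y) at home and at 90 degrees plus the table angle otherwise, swinging over -x towards -y. The housing beside it is only 87 mm high.
- housing: Aluminium gearbox housing fixed on the turntable: a cup with a gear in it and six square lugs (34 mm), each with an upright blind bore, 15 mm diameter, 60 mm from the axis; lug tops at z = 87 mm. Origin: on the axis, at its underside. Bores come under the rod at clicks 3, 7 and 11; that of click 7 is to be checked: its depth is unknown, 18 to 40 mm.
- depth_rod (a joint): Travel (m) of the upright depth rod, 0 to 0.058, growing downwards; starts at 0 to 0.004. It slides with a push of about 2 N and stays where it is left. At 0 the tip is 8 mm above the lug tops, so it bottoms at 0.026 to 0.048, when the push force rises steeply.
- rod_knob_top (a point): Centre of the flat top of the red round push knob (diameter 32 mm, 16 mm high) on the depth rod; at travel 0 it is 241 mm above the bench. It moves down with the rod and always stays above the bridge. Push it down from above.
- probe: Steel stem of the depth rod, diameter 8 mm with a round tip. Origin: at its tip, on its axis, z up. Pressing it harder than about 30 N against the housing damages it.
- gear0: Loose steel gear with shaft, 48 mm across, 38 mm high, in the black tray; not to be disturbed. Origin: centre of its underside.
- gear1: Another such gear in the tray; not to be disturbed.
- gear2: Another such gear in the tray; not to be disturbed.
- gear_tray: Black tray, 170 x 240 x 30 mm, fixed, with the gears, on the robot's right.
- bearing: Loose steel bearing ring, 52 mm across, 15 mm high, lying flat; not to be disturbed.
- screwdriver: Loose screwdriver lying on the bench; not to be disturbed.
- grease_jar: Loose orange jar with white cap, 60 mm across, 70 mm high; not to be disturbed.
- cover: Loose round aluminium cover, 80 mm across, 16 mm high; not to be disturbed.

How it is judged (in metres and radians):
On the way, in this order (a step that is already met when the one before it is completed fails the run):
1. the turntable is back at its home stop (value of joint turntable below 0.06 rad), for 0.1 s.
2. the turntable rests at the seventh click, the rod still up and the crank post released (value of joint turntable between 1.79 and 1.875 rad and value of joint depth_rod below 0.012 m and contact force between the fingers and anything else below 0.2 N), for 0.2 s.
At the end, for the whole second after the job is handed in: the turntable stands at the seventh click from home (1.79 to 1.875 rad), the rod is down more than 22 mm and its stem rests on the bottom of the bore (contact force on the housing above 0.3 N), at rest and released (value of joint turntable between 1.79 and 1.875 rad and value of joint depth_rod above 0.022 m and contact force between probe and housing above 0.3 N and velocity of joint depth_rod below 0.002 m/s); the robot touches nothing.
It fails at once if the rod is pressed harder than 30 N on the housing (contact force between probe and housing above 30 N).
It fails at once if a bystander is moved more than 20 mm (distance of any of gear0, gear1, gear2, bearing, screwdriver, grease_jar, cover from where it was at the start of the episode above 0.02 m).
It also fails if it takes over 64 s, if anything falls off the work surface, if the arm or the gripper's body presses on something with over 40 N, if the wrist force passes 120 N, or if a joint passes its speed limit or range.

### The arm

A 6-joint arm with a two-finger parallel gripper is mounted at the origin on the work surface. World frame = base frame: x ahead of the robot, y to its left, z up, the work surface at z = 0. Lengths are in m, angles in degrees, forces in N, time in s.
With the tool pointing down it reaches from about 0.35 to 0.975 m from the base axis. Payload 4.9 kg.
Tool frame: the origin (TCP) lies where the fingers leave the gripper's body, on its centre line; the fingertips stand 73 mm ahead of it and the grasp point (between the pads) lies 54 mm ahead of it; z points along the fingers, y is the line along which they close (so a half turn about z gives the same grasp; the last joint's range is limited). The gripper opens to 85 mm and grips with 20 to 120 N. Pads are 22 mm wide; open, the fingers measure 114 mm over their backs; the gripper's body (76 mm by 85 mm) begins 54 mm behind the grasp point. The pads swing forward as they close: fully open they stand 13 mm farther back than shut.
Start: joints at [56.723, 3.019, 92.412, -0, 84.569, -6.818], TCP at [0.278, 0.56, 0.304] pointing down, gripper open.
Joint ranges: [-172.51, 172.51], [-57.92, 126.97], [3.15, 148.05], [-58.71, 238.71], [5.1, 150.11], [-179.66, 179.66]. Speed limits (degrees/s): [147.25, 147.25, 180, 180, 180, 180].

### API

Orientations are given as a 3x3 rotation matrix whose columns are the frame's x, y, z axes.
In Python, from plant import ctrl gives the robot as it stands. The module is installed in compiled form; this text tells all that it offers.
- The arm moves only by the tool play_rows, never from a script. Its argument "commands" is a list of rows, each an object of numbers: "tx", "ty", "tz": the shift along the tool's x, y, z in m; "ax", "ay", "az": the turn, a rotation vector about the tool's x, y, z in rad. A call has exactly 8 rows; each row is the pose to reach, as a shift and turn from the pose commanded when the call began, along the tool's axes at that moment; what a row does not reach only later rows make up. A row lasts 1/8 s, in which the tool goes at most 62.5 mm and 10.7 degrees, less where a joint would pass 70% of its speed; a pose out of reach is approached as far as the arm can. A call with a gripper value outside its range is refused whole. "claw" is the opening, from -1 (shut) to 1 (fully open), set as the call begins (left out, the last holds). The fingers move at their own pace and stop on an object; "newtons" is the grip in N (left out, the last holds). Time passes only in rows, so rows that repeat a pose let the fingers close, or fill a call up. It gives the time, the measured TCP pose, the force, the opening and the grip force at its end, in the units of the state.
- ctrl.observe(): the state, without advancing time (a new reading comes with each control period).
- ctrl.camera(name): name is "scene" or "top"; returns (picture, depth): 480x640x3 uint8, red, green, blue; 480x640 float32, m along the optical axis (not along the pixel's ray), 0 where there is no reading.
- ctrl.camera_info(name): a dict with "fx", "fy", "cx", "cy" (pixels), "position" and "orientation" of the camera in the world. Camera axes: x right, y down, z forward; pixel columns grow to the right and rows downward; lengths in m; the calibration is good to about 2 mm. A picture is of the moment at which its call begins. camera_info takes no time and is no camera call.
- ctrl.sign_off(): hands the job in; it is judged then, once.
The state is a dict: "time": time; "joints": joint angles; "joint_velocities": joint speeds; "tau": joint torques, N m; "position": TCP position; "ee_rot": TCP orientation; "wrist_force": force on the tool from outside, world axes, zero at the start; "torque": the same for the moment, N m; "grip_width": opening from 0.0 (shut) to 1.0 (fully open); "gripper_force": force on a finger pad.
Only numpy, scipy, OpenCV 4.12 (cv2) and the standard library are available. Lean on these libraries where they do the work, as an engineer would, in place of code of your own. Each camera call takes 0.05 s, during which the arm holds its last target. There are 200 camera calls.

## Working session

There is one attempt and no reset: what is moved stays moved. The work goes in short steps, Python scripts to look and compute and a tool call to move; the robot and the scene stay as the last step left them, time stands still between calls to the robot, and variables do not carry over. Pictures are saved under pics/ and viewed, at most 10 in all, crops included, and the job is handed in when it is done.

Besides the shell and the picture viewer there is one more tool, called after "Request:" as name(argument=value, ...), one argument or row to a line, values as JSON. play_rows: Moves the arm, as the interface text tells. Its arguments: {"type":"object","properties":{"commands":{"type":"array","items":{"type":"object","properties":{"tx":{"type":"number"},"ty":{"type":"number"},"tz":{"type":"number"},"ax":{"type":"number"},"ay":{"type":"number"},"az":{"type":"number"}}}},"claw":{"type":"number"},"newtons":{"type":"number"}},"required":["commands"]}

```bash
mkdir -p pics; python3 - <<'E'
from plant import ctrl
import cv2,numpy as np
for n in("scene","top"):
    p,d=ctrl.camera(n); cv2.imwrite(f"pics/{n}0.png",p[:,:,::-1]); np.save(f"pics/{n}0.npy",d)
    print(n,ctrl.camera_info(n))
o=ctrl.observe();print(o['position'],o['ee_rot'],o['time'],o['grip_width'])
E
```

```text
scene {'fx': 544.2366362094529, 'fy': 544.2366362094529, 'cx': 324.7235123542342, 'cy': 245.47889140801064, 'position': array([ 1.34817769, -0.476745  ,  0.89772031]), 'orientation': array([[ 0.48500496,  0.5351406 , -0.69166084],
       [ 0.87435647, -0.31162413,  0.37200964],
       [-0.01646075, -0.78518465, -0.61904289]])}
top {'fx': 613.34060688497, 'fy': 613.34060688497, 'cx': 309.9113914454301, 'cy': 232.15094712158634, 'position': array([ 0.4490705 , -0.05243107,  1.52610447]), 'orientation': array([[-0.0294591 , -0.99709469,  0.0702449 ],
       [-0.99950223,  0.03017813,  0.00919662],
       [-0.01128976, -0.06993901, -0.99748738]])}
[0.27824065 0.55917224 0.30280904] [[-8.95265978e-01  4.45531004e-01 -9.76539320e-04]
 [ 4.45532031e-01  8.95264702e-01 -1.52396719e-03]
 [ 1.95286551e-04 -1.79943552e-03 -9.99998362e-01]] 0.1 1.001200028302876
```

View pics/scene0.png

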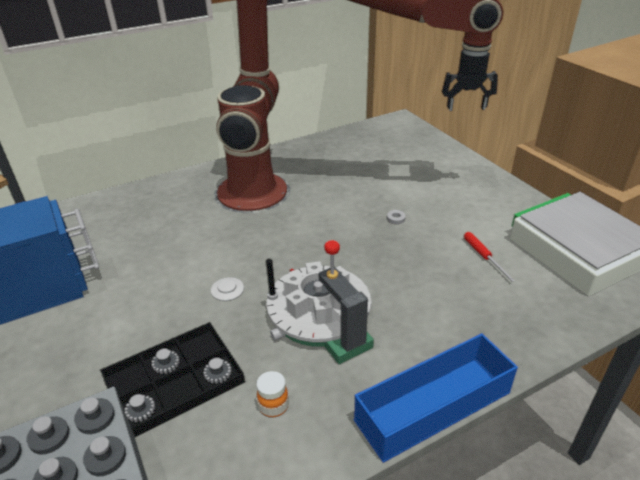

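View pics/top0.png

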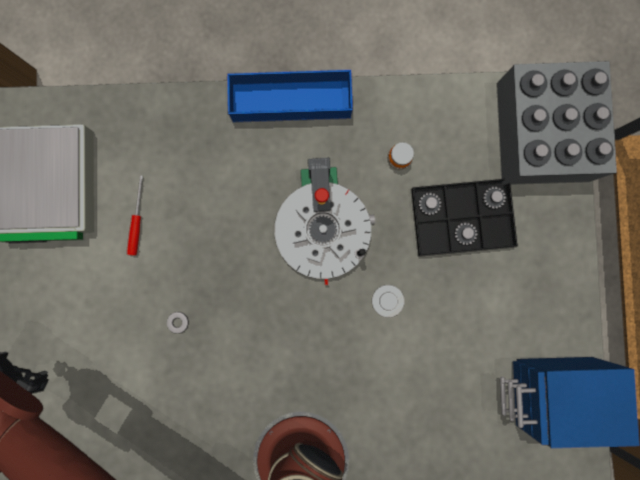

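The scene view shows the table at (320,300), the red knob at (332,247) and the crank post at (270,275). In the top view the turntable is centred near (323,229), with the knob at (321,196), the post at (361,252), the pointer at (326,283) and the red line at (347,191).

```bash
cat > h.py <<'E'
import cv2,numpy as np
from plant import ctrl
def ray(n,u,v):
    i=ctrl.camera_info(n); d=i['orientation']@np.array([(u-i['cx'])/i['fx'],(v-i['cy'])/i['fy'],1.]); return i['position'],d
def onz(n,u,v,z):
    o,d=ray(n,u,v); return o+d*(z-o[2])/d[2]
def two(a,b):
    (o1,d1),(o2,d2)=ray("top",*a),ray("scene",*b)
    s=np.linalg.lstsq(np.c_[d1,-d2],o2-o1,rcond=None)[0]
    p,q=o1+s[0]*d1,o2+s[1]*d2; return (p+q)/2,np.linalg.norm(p-q)
def blobs(m,box):
    z=np.zeros_like(m); x0,y0,x1,y1=box; z[y0:y1,x0:x1]=m[y0:y1,x0:x1]
    n,l,s,c=cv2.connectedComponentsWithStats(z); return [(s[i].tolist(),c[i].round(1).tolist()) for i in range(1,n) if s[i][4]>3]
def masks(bgr):
    h=cv2.cvtColor(bgr,cv2.COLOR_BGR2HSV); H,S,V=cv2.split(h)
    red=(((H<8)|(H>172))&(S>120)&(V>70)).astype(np.uint8)
    return red,(V<50).astype(np.uint8),((S<40)&(V>150)).astype(np.uint8)
E
python3 - <<'E'
from h import *
t=cv2.imread('pics/top0.png'); s=cv2.imread('pics/scene0.png')
rt,bt,wt=masks(t); rs,bs,ws=masks(s)
print('top red',blobs(rt,(265,150,385,295))); print('top black',blobs(bt,(345,235,380,270)))
print('sc red',blobs(rs,(250,230,390,350))); print('sc black',blobs(bs,(255,250,285,300)))
# disc rim
m=np.zeros_like(wt); m[175:290,265:385]=wt[175:290,265:385]
m=cv2.morphologyEx(m,cv2.MORPH_OPEN,np.ones((3,3)))
c=max(cv2.findContours(m,0,2)[0],key=cv2.contourArea)
print(cv2.minEnclosingCircle(c),cv2.fitEllipse(cv2.convexHull(c)))
(x,y),_,_=cv2.fitEllipse(cv2.convexHull(c)); print('axis',onz('top',x,y,.042))
cv2.imwrite('pics/c1.png',np.hstack([cv2.resize(t[150:295,260:390],None,fx=3,fy=3,interpolation=2),cv2.resize(s[230:375,250:380],None,fx=3,fy=3,interpolation=2)]))
E
```

```text
top red [([315, 188, 14, 14, 167], [321.4, 194.8]), ([324, 279, 4, 6, 20], [325.8, 281.4])]
top black [([357, 250, 9, 6, 37], [361.0, 252.3])]
sc red [([325, 240, 15, 15, 170], [331.8, 246.8])]
sc black [([267, 260, 8, 35, 163], [270.3, 276.5])]
((322.4131774902344, 229.6776123046875), 48.02748489379883) ((322.4544982910156, 229.8006134033203), (95.04371643066406, 95.91531372070312), 97.17809295654297)
axis [ 0.55837646 -0.06933258  0.042     ]
```

View pics/c1.png

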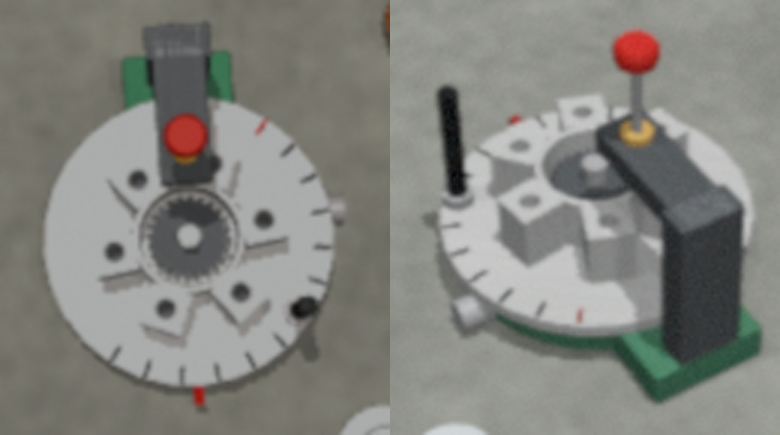

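The crop shows the top view on the left (red line at (262,126), post top around (303,308), pointer at (199,396)) and the scene view on the right (post top at (447,91)).

```bash
python3 - <<'E'
from h import *
A=onz('top',322.4,229.7,.042)
print('axis',A)
# crank top: scene crop (447,91)/3 + (250,230)
uv=onz('top',361,252.3,.15); us=onz('scene',390/3*0+250+(447-390)/3,230+91/3,.15)
print('crank z=.15 top/scene',uv,us, two((361,252.3),(250+(447-390)/3,230+91/3)))
K=two((321.4,194.8),(331.8,246.0)); print('knob',K)
P=onz('top',325.8,281.4,.035); R=onz('top',260+262/3,150+126/3,.042)
a=lambda p:np.degrees(np.arctan2(p[1]-A[1],p[0]-A[0]))
for n,p in dict(ptr=P,red=R,knob=K[0],crT=uv,crS=us).items(): print(n,p.round(4),np.hypot(*(p-A)[:2]).round(4),a(p).round(1))
for q in [(319,160)]: print('col',onz('top',*q,.158),a(onz('top',*q,.158)))
E
```

```text
axis [ 0.55862509 -0.06920802  0.042     ]
crank z=.15 top/scene [ 0.49724765 -0.15290489  0.15      ] [ 0.49753845 -0.15604325  0.15      ] (array([ 0.49675021, -0.15427113,  0.14875561]), np.float64(0.002766816338227036))
knob (array([ 0.61809185, -0.06769555,  0.23654227]), np.float64(0.0011565794160071005))
ptr [ 0.4333 -0.0736  0.035 ] 0.1254 -178.0
red [ 0.6488 -0.1327  0.042 ] 0.1103 -35.2
knob [ 0.6181 -0.0677  0.2365] 0.0595 1.5
crT [ 0.4972 -0.1529  0.15  ] 0.1038 -126.3
crS [ 0.4975 -0.156   0.15  ] 0.1062 -125.1
col [ 0.70778169 -0.06510269  0.158     ] 1.5765873454683204
```

Request:
play_rows(
  commands=[
    {"tx":-0.025,"ty":-0.026,"az":-0.06},
    {"tx":-0.06,"ty":-0.063,"az":-0.12},
    {"tx":-0.095,"ty":-0.1,"az":-0.18},
    {"tx":-0.13,"ty":-0.137,"az":-0.24},
    {"tx":-0.165,"ty":-0.174,"az":-0.3},
    {"tx":-0.2,"ty":-0.21,"az":-0.36},
    {"tx":-0.235,"ty":-0.247,"az":-0.42},
    {"tx":-0.257,"ty":-0.271,"az":-0.4625},
  ],
  claw=0.3,
  newtons=40,
)

```text
validation failed for argument at $.co...
```

Request:
play_rows(
  commands=[
    {"tx":-0.025,"ty":-0.026,"tz":0,"ax":0,"ay":0,"az":-0.06},
    {"tx":-0.06,"ty":-0.063,"tz":0,"ax":0,"ay":0,"az":-0.12},
    {"tx":-0.095,"ty":-0.1,"tz":0,"ax":0,"ay":0,"az":-0.18},
    {"tx":-0.13,"ty":-0.137,"tz":0,"ax":0,"ay":0,"az":-0.24},
    {"tx":-0.165,"ty":-0.174,"tz":0,"ax":0,"ay":0,"az":-0.3},
    {"tx":-0.2,"ty":-0.21,"tz":0,"ax":0,"ay":0,"az":-0.36},
    {"tx":-0.235,"ty":-0.247,"tz":0,"ax":0,"ay":0,"az":-0.42},
    {"tx":-0.257,"ty":-0.271,"tz":0,"ax":0,"ay":0,"az":-0.4625},
  ],
  claw=0.3,
  newtons=40,
)

```text
time: 1.1
position: [0.3879, 0.2005, 0.3035]
ee_rot: [[-1.0, -0.001, -0.0], [-0.001, 1.0, -0.0], [0.0, -0.0, -1.0]]
wrist_force: [0.4, 0.2, -1.1]
grip_width: 0.65
gripper_force: 0.0
```

Request:
play_rows(
  commands=[
    {"tx":-0.013,"ty":-0.045,"tz":0,"ax":0,"ay":0,"az":0},
    {"tx":-0.029,"ty":-0.095,"tz":0,"ax":0,"ay":0,"az":0},
    {"tx":-0.045,"ty":-0.15,"tz":0,"ax":0,"ay":0,"az":0},
    {"tx":-0.062,"ty":-0.205,"tz":0,"ax":0,"ay":0,"az":0},
    {"tx":-0.08,"ty":-0.26,"tz":0,"ax":0,"ay":0,"az":0},
    {"tx":-0.096,"ty":-0.315,"tz":0,"ax":0,"ay":0,"az":0},
    {"tx":-0.109,"ty":-0.355,"tz":0,"ax":0,"ay":0,"az":0},
    {"tx":-0.109,"ty":-0.355,"tz":0,"ax":0,"ay":0,"az":0},
  ],
)

```text
time: 2.1
position: [0.4971, -0.1547, 0.3031]
ee_rot: [[-1.0, 0.003, -0.001], [0.003, 1.0, 0.0], [0.001, 0.0, -1.0]]
wrist_force: [0.4, 0.6, -0.8]
grip_width: 0.65
gripper_force: 0.0
```

```bash
python3 -c "
from plant import ctrl
o=ctrl.observe();print(o['position'],o['wrist_force'],o['joints'])"
```

```text
[ 0.49707735 -0.15472851  0.30314469] [ 0.35359535  0.63465214 -0.77597051] [-2.54802397e+01 -1.13963523e+01  1.06153278e+02 -1.00213131e-02
  8.53305250e+01 -1.15297804e+02]
```

Request:
play_rows(
  commands=[
    {"tx":0,"ty":0,"tz":0.02,"ax":0,"ay":0,"az":0},
    {"tx":0,"ty":0,"tz":0.04,"ax":0,"ay":0,"az":0},
    {"tx":0,"ty":0,"tz":0.06,"ax":0,"ay":0,"az":0},
    {"tx":0,"ty":0,"tz":0.08,"ax":0,"ay":0,"az":0},
    {"tx":0,"ty":0,"tz":0.095,"ax":0,"ay":0,"az":0},
    {"tx":0,"ty":0,"tz":0.108,"ax":0,"ay":0,"az":0},
    {"tx":0,"ty":0,"tz":0.116,"ax":0,"ay":0,"az":0},
    {"tx":0,"ty":0,"tz":0.116,"ax":0,"ay":0,"az":0},
  ],
)

```text
time: 3.1
position: [0.4969, -0.1525, 0.1874]
ee_rot: [[-1.0, -0.001, -0.001], [-0.001, 1.0, 0.0], [0.001, 0.0, -1.0]]
wrist_force: [0.3, -0.4, -0.2]
grip_width: 0.646
gripper_force: 0.0
```

Request:
play_rows(
  commands=[
    {"tx":0,"ty":0,"tz":0,"ax":0,"ay":0,"az":0},
    {"tx":0,"ty":0,"tz":0,"ax":0,"ay":0,"az":0},
    {"tx":0,"ty":0,"tz":0,"ax":0,"ay":0,"az":0},
    {"tx":0,"ty":0,"tz":0,"ax":0,"ay":0,"az":0},
    {"tx":0,"ty":0,"tz":0,"ax":0,"ay":0,"az":0},
    {"tx":0,"ty":0,"tz":0,"ax":0,"ay":0,"az":0},
    {"tx":0,"ty":0,"tz":0,"ax":0,"ay":0,"az":0},
    {"tx":0,"ty":0,"tz":0,"ax":0,"ay":0,"az":0},
  ],
  claw=-1,
  newtons=40,
)

```text
time: 4.1
position: [0.4966, -0.1552, 0.1891]
ee_rot: [[-1.0, -0.0, -0.001], [-0.0, 1.0, -0.007], [0.001, -0.007, -1.0]]
wrist_force: [-5.4, -11.8, 1.8]
grip_width: 0.173
gripper_force: 38.9
```

```bash
cat > arc.py <<'E'
import sys,numpy as np
A=np.array([.5586,-.0692]);yaw=1.7
a,b,n=map(float,sys.argv[1:4]);n=int(n)
P=lambda t:A+.105*np.array([np.cos(np.radians(90+yaw+t)),np.sin(np.radians(90+yaw+t))])
for c in np.split(np.linspace(a,b,8*n+1)[1:],n):
    s=P(a); print(c[-1].round(1),[(round(-(P(t)-s)[0],3),round((P(t)-s)[1],3)) for t in c],P(c[-1]).round(4)); a=c[-1]
E
python3 arc.py 142.7 -1.5 5
python3 -c "
from plant import ctrl
o=ctrl.observe();print(o['position'],o['wrist_force'])"
```

```text
113.9 [(np.float64(0.005), np.float64(0.004)), (np.float64(0.01), np.float64(0.008)), (np.float64(0.015), np.float64(0.013)), (np.float64(0.019), np.float64(0.018)), (np.float64(0.023), np.float64(0.023)), (np.float64(0.027), np.float64(0.029)), (np.float64(0.031), np.float64(0.034)), (np.float64(0.034), np.float64(0.04))] [ 0.4639 -0.1145]
85.0 [(np.float64(0.003), np.float64(0.006)), (np.float64(0.005), np.float64(0.012)), (np.float64(0.007), np.float64(0.019)), (np.float64(0.008), np.float64(0.025)), (np.float64(0.009), np.float64(0.032)), (np.float64(0.01), np.float64(0.038)), (np.float64(0.01), np.float64(0.045)), (np.float64(0.01), np.float64(0.051))] [ 0.4538 -0.0632]
56.2 [(np.float64(-0.001), np.float64(0.007)), (np.float64(-0.002), np.float64(0.013)), (np.float64(-0.003), np.float64(0.02)), (np.float64(-0.005), np.float64(0.026)), (np.float64(-0.007), np.float64(0.032)), (np.float64(-0.01), np.float64(0.038)), (np.float64(-0.013), np.float64(0.044)), (np.float64(-0.016), np.float64(0.05))] [ 0.4697 -0.0134]
27.3 [(np.float64(-0.004), np.float64(0.005)), (np.float64(-0.008), np.float64(0.011)), (np.float64(-0.012), np.float64(0.016)), (np.float64(-0.017), np.float64(0.02)), (np.float64(-0.022), np.float64(0.025)), (np.float64(-0.027), np.float64(0.029)), (np.float64(-0.032), np.float64(0.033)), (np.float64(-0.038), np.float64(0.036))] [0.5076 0.0226]
-1.5 [(np.float64(-0.006), np.float64(0.003)), (np.float64(-0.012), np.float64(0.006)), (np.float64(-0.018), np.float64(0.008)), (np.float64(-0.024), np.float64(0.01)), (np.float64(-0.031), np.float64(0.011)), (np.float64(-0.037), np.float64(0.012)), (np.float64(-0.044), np.float64(0.013)), (np.float64(-0.051), np.float64(0.013))] [0.5582 0.0358]
[ 0.49655038 -0.15524913  0.18912214] [ -5.41022925 -11.82464541   1.79039013]
```

Request:
play_rows(
  commands=[
    {"tx":0.005,"ty":0.004,"tz":0,"ax":0,"ay":0,"az":0},
    {"tx":0.01,"ty":0.008,"tz":0,"ax":0,"ay":0,"az":0},
    {"tx":0.015,"ty":0.013,"tz":0,"ax":0,"ay":0,"az":0},
    {"tx":0.019,"ty":0.018,"tz":0,"ax":0,"ay":0,"az":0},
    {"tx":0.023,"ty":0.023,"tz":0,"ax":0,"ay":0,"az":0},
    {"tx":0.027,"ty":0.028,"tz":0,"ax":0,"ay":0,"az":0},
    {"tx":0.031,"ty":0.034,"tz":0,"ax":0,"ay":0,"az":0},
    {"tx":0.034,"ty":0.04,"tz":0,"ax":0,"ay":0,"az":0},
  ],
)

```text
time: 5.1
position: [0.461, -0.1168, 0.189]
ee_rot: [[-1.0, 0.001, -0.007], [0.001, 1.0, -0.012], [0.007, -0.012, -1.0]]
wrist_force: [-17.5, -18.0, 8.5]
grip_width: 0.174
gripper_force: 41.3
```

Request:
play_rows(
  commands=[
    {"tx":0.003,"ty":0.006,"tz":0,"ax":0,"ay":0,"az":0},
    {"tx":0.005,"ty":0.012,"tz":0,"ax":0,"ay":0,"az":0},
    {"tx":0.007,"ty":0.019,"tz":0,"ax":0,"ay":0,"az":0},
    {"tx":0.008,"ty":0.025,"tz":0,"ax":0,"ay":0,"az":0},
    {"tx":0.009,"ty":0.032,"tz":0,"ax":0,"ay":0,"az":0},
    {"tx":0.01,"ty":0.038,"tz":0,"ax":0,"ay":0,"az":0},
    {"tx":0.01,"ty":0.045,"tz":0,"ax":0,"ay":0,"az":0},
    {"tx":0.01,"ty":0.051,"tz":0,"ax":0,"ay":0,"az":0},
  ],
)

```text
time: 6.1
position: [0.4516, -0.0636, 0.1887]
ee_rot: [[-1.0, 0.001, -0.005], [0.001, 1.0, -0.006], [0.005, -0.006, -1.0]]
wrist_force: [-14.6, -7.3, 9.3]
grip_width: 0.175
gripper_force: 41.2
```

Request:
play_rows(
  commands=[
    {"tx":0.001,"ty":0.007,"tz":0,"ax":0,"ay":0,"az":0},
    {"tx":0.0,"ty":0.013,"tz":0,"ax":0,"ay":0,"az":0},
    {"tx":-0.001,"ty":0.02,"tz":0,"ax":0,"ay":0,"az":0},
    {"tx":-0.003,"ty":0.026,"tz":0,"ax":0,"ay":0,"az":0},
    {"tx":-0.005,"ty":0.032,"tz":0,"ax":0,"ay":0,"az":0},
    {"tx":-0.008,"ty":0.038,"tz":0,"ax":0,"ay":0,"az":0},
    {"tx":-0.011,"ty":0.044,"tz":0,"ax":0,"ay":0,"az":0},
    {"tx":-0.014,"ty":0.05,"tz":0,"ax":0,"ay":0,"az":0},
  ],
)

```text
time: 7.1
position: [0.4666, -0.0128, 0.1885]
ee_rot: [[-1.0, -0.0, -0.002], [-0.0, 1.0, -0.004], [0.002, -0.004, -1.0]]
wrist_force: [-4.3, -9.2, 2.9]
grip_width: 0.179
gripper_force: 40.9
```

Request:
play_rows(
  commands=[
    {"tx":-0.004,"ty":0.005,"tz":0,"ax":0,"ay":0,"az":0},
    {"tx":-0.008,"ty":0.011,"tz":0,"ax":0,"ay":0,"az":0},
    {"tx":-0.012,"ty":0.016,"tz":0,"ax":0,"ay":0,"az":0},
    {"tx":-0.017,"ty":0.02,"tz":0,"ax":0,"ay":0,"az":0},
    {"tx":-0.022,"ty":0.025,"tz":0,"ax":0,"ay":0,"az":0},
    {"tx":-0.027,"ty":0.029,"tz":0,"ax":0,"ay":0,"az":0},
    {"tx":-0.032,"ty":0.033,"tz":0,"ax":0,"ay":0,"az":0},
    {"tx":-0.038,"ty":0.036,"tz":0,"ax":0,"ay":0,"az":0},
  ],
)

```text
time: 8.1
position: [0.5046, 0.0232, 0.1883]
ee_rot: [[-1.0, -0.001, -0.003], [-0.001, 1.0, -0.004], [0.003, -0.004, -1.0]]
wrist_force: [-6.1, -8.7, 6.0]
grip_width: 0.173
gripper_force: 41.2
```

Request:
play_rows(
  commands=[
    {"tx":-0.006,"ty":0.003,"tz":0,"ax":0,"ay":0,"az":0},
    {"tx":-0.012,"ty":0.005,"tz":0,"ax":0,"ay":0,"az":0},
    {"tx":-0.018,"ty":0.007,"tz":0,"ax":0,"ay":0,"az":0},
    {"tx":-0.024,"ty":0.009,"tz":0,"ax":0,"ay":0,"az":0},
    {"tx":-0.031,"ty":0.01,"tz":0,"ax":0,"ay":0,"az":0},
    {"tx":-0.037,"ty":0.011,"tz":0,"ax":0,"ay":0,"az":0},
    {"tx":-0.044,"ty":0.012,"tz":0,"ax":0,"ay":0,"az":0},
    {"tx":-0.05,"ty":0.012,"tz":0,"ax":0,"ay":0,"az":0},
  ],
)

```text
time: 9.1
position: [0.5524, 0.0354, 0.1881]
ee_rot: [[-1.0, -0.001, -0.012], [-0.001, 1.0, -0.004], [0.012, -0.004, -1.0]]
wrist_force: [-25.3, -9.1, 17.4]
grip_width: 0.172
gripper_force: 42.8
```

Request:
play_rows(
  commands=[
    {"tx":-0.001,"ty":0,"tz":0,"ax":0,"ay":0,"az":0},
    {"tx":-0.002,"ty":0,"tz":0,"ax":0,"ay":0,"az":0},
    {"tx":-0.003,"ty":0,"tz":0,"ax":0,"ay":0,"az":0},
    {"tx":-0.003,"ty":0,"tz":0,"ax":0,"ay":0,"az":0},
    {"tx":-0.003,"ty":0,"tz":0,"ax":0,"ay":0,"az":0},
    {"tx":-0.003,"ty":0,"tz":0,"ax":0,"ay":0,"az":0},
    {"tx":-0.003,"ty":0,"tz":0,"ax":0,"ay":0,"az":0},
    {"tx":-0.003,"ty":0,"tz":0,"ax":0,"ay":0,"az":0},
  ],
)

```text
time: 10.1
position: [0.5529, 0.0354, 0.1881]
ee_rot: [[-1.0, -0.001, -0.019], [-0.001, 1.0, -0.004], [0.019, -0.004, -1.0]]
wrist_force: [-29.7, -9.2, 21.7]
grip_width: 0.173
gripper_force: 43.1
```

```bash
python3 - <<'E'
from h import *
p,d=ctrl.camera("scene");p2,_=ctrl.camera("top")
s=p[:,:,::-1];t=p2[:,:,::-1]
cv2.imwrite('pics/c2.png',np.hstack([cv2.resize(t[150:295,260:390],None,fx=3,fy=3,interpolation=2),cv2.resize(s[230:375,250:380],None,fx=3,fy=3,interpolation=2)]))
E
```

```text
(no output)
```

View pics/c2.png

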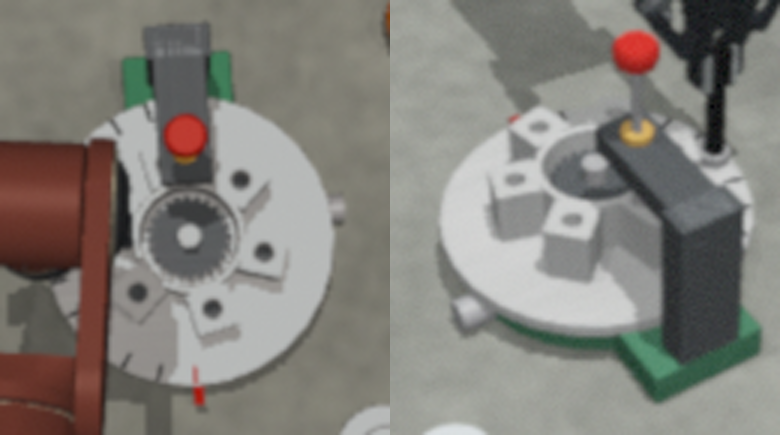

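The red line (195,378) now stands at the pointer (200,396), and the stop pushes back with 30 N. The table is home, so next is seven clicks away.

```bash
python3 - <<'E'
import numpy as np
A=np.array([.557,-.0695]);P=lambda t:A+.105*np.array([np.cos(np.radians(91.9+t)),np.sin(np.radians(91.9+t))])
s=np.array([.5586,.0357])
for c in ([2,6,11,16,21,26,31,36],[41,46,51,56,61,66,71,76],[80,84,88,92,96,100,103,105]):
    print([(round(-(P(t)-s)[0],3),round((P(t)-s)[1],3)) for t in c]);s=P(c[-1]);print(s)
E
```

```text
[(np.float64(0.009), np.float64(-0.0)), (np.float64(0.016), np.float64(-0.001)), (np.float64(0.025), np.float64(-0.003)), (np.float64(0.034), np.float64(-0.005)), (np.float64(0.042), np.float64(-0.008)), (np.float64(0.051), np.float64(-0.012)), (np.float64(0.059), np.float64(-0.017)), (np.float64(0.066), np.float64(-0.022))]
[0.49250005 0.01335383]
[(np.float64(0.007), np.float64(-0.006)), (np.float64(0.013), np.float64(-0.012)), (np.float64(0.019), np.float64(-0.02)), (np.float64(0.024), np.float64(-0.027)), (np.float64(0.029), np.float64(-0.035)), (np.float64(0.033), np.float64(-0.043)), (np.float64(0.036), np.float64(-0.052)), (np.float64(0.038), np.float64(-0.061))]
[ 0.45433276 -0.04749005]
[(np.float64(0.001), np.float64(-0.007)), (np.float64(0.002), np.float64(-0.015)), (np.float64(0.002), np.float64(-0.022)), (np.float64(0.002), np.float64(-0.029)), (np.float64(0.001), np.float64(-0.036)), (np.float64(0.0), np.float64(-0.044)), (np.float64(-0.001), np.float64(-0.049)), (np.float64(-0.002), np.float64(-0.053))]
[ 0.45653457 -0.10002373]
```

Request:
play_rows(
  commands=[
    {"tx":0.009,"ty":0,"tz":0,"ax":0,"ay":0,"az":0},
    {"tx":0.016,"ty":-0.001,"tz":0,"ax":0,"ay":0,"az":0},
    {"tx":0.025,"ty":-0.003,"tz":0,"ax":0,"ay":0,"az":0},
    {"tx":0.034,"ty":-0.005,"tz":0,"ax":0,"ay":0,"az":0},
    {"tx":0.042,"ty":-0.008,"tz":0,"ax":0,"ay":0,"az":0},
    {"tx":0.051,"ty":-0.012,"tz":0,"ax":0,"ay":0,"az":0},
    {"tx":0.059,"ty":-0.017,"tz":0,"ax":0,"ay":0,"az":0},
    {"tx":0.066,"ty":-0.022,"tz":0,"ax":0,"ay":0,"az":0},
  ],
)

```text
time: 11.2
position: [0.4922, 0.0177, 0.1882]
ee_rot: [[-1.0, -0.002, 0.003], [-0.002, 1.0, 0.009], [-0.003, 0.009, -1.0]]
wrist_force: [12.6, 20.0, -6.4]
grip_width: 0.177
gripper_force: 41.1
```

Request:
play_rows(
  commands=[
    {"tx":0.007,"ty":-0.006,"tz":0,"ax":0,"ay":0,"az":0},
    {"tx":0.013,"ty":-0.012,"tz":0,"ax":0,"ay":0,"az":0},
    {"tx":0.019,"ty":-0.02,"tz":0,"ax":0,"ay":0,"az":0},
    {"tx":0.024,"ty":-0.027,"tz":0,"ax":0,"ay":0,"az":0},
    {"tx":0.029,"ty":-0.035,"tz":0,"ax":0,"ay":0,"az":0},
    {"tx":0.033,"ty":-0.043,"tz":0,"ax":0,"ay":0,"az":0},
    {"tx":0.036,"ty":-0.052,"tz":0,"ax":0,"ay":0,"az":0},
    {"tx":0.038,"ty":-0.061,"tz":0,"ax":0,"ay":0,"az":0},
  ],
)

```text
time: 12.2
position: [0.4474, -0.0426, 0.1871]
ee_rot: [[-1.0, -0.004, -0.025], [-0.004, 1.0, 0.01], [0.024, 0.01, -1.0]]
wrist_force: [-35.9, 12.9, 26.6]
grip_width: 0.168
gripper_force: 50.9
```

Request:
play_rows(
  commands=[
    {"tx":0.001,"ty":-0.007,"tz":0,"ax":0,"ay":0,"az":0},
    {"tx":0.002,"ty":-0.015,"tz":0,"ax":0,"ay":0,"az":0},
    {"tx":0.002,"ty":-0.022,"tz":0,"ax":0,"ay":0,"az":0},
    {"tx":0.002,"ty":-0.029,"tz":0,"ax":0,"ay":0,"az":0},
    {"tx":0.001,"ty":-0.036,"tz":0,"ax":0,"ay":0,"az":0},
    {"tx":0,"ty":-0.044,"tz":0,"ax":0,"ay":0,"az":0},
    {"tx":-0.001,"ty":-0.049,"tz":0,"ax":0,"ay":0,"az":0},
    {"tx":-0.002,"ty":-0.053,"tz":0,"ax":0,"ay":0,"az":0},
  ],
)

```text
time: 13.2
position: [0.4525, -0.0996, 0.1869]
ee_rot: [[-1.0, -0.002, -0.013], [-0.002, 1.0, -0.0], [0.013, -0.0, -1.0]]
wrist_force: [-14.6, -5.4, 6.9]
grip_width: 0.176
gripper_force: 53.5
```

```bash
python3 -c "
from plant import ctrl
import numpy as np
from scipy.optimize import least_squares as L
o=ctrl.observe();p=o['position'];print(p,o['wrist_force'],o['grip_width'],np.degrees(np.arctan2(p[1]+.0695,p[0]-.557))-91.9)"
```

```text
[ 0.45252278 -0.0995663   0.18691301] [-14.59266566  -5.39264276   6.86664253] 0.175558623967556 -255.84531787486367
```

Request:
play_rows(
  commands=[
    {"tx":0,"ty":0,"tz":0,"ax":0,"ay":0,"az":0},
    {"tx":0,"ty":0,"tz":0,"ax":0,"ay":0,"az":0},
    {"tx":0,"ty":0,"tz":0,"ax":0,"ay":0,"az":0},
    {"tx":0,"ty":0,"tz":0,"ax":0,"ay":0,"az":0},
    {"tx":0,"ty":0,"tz":0,"ax":0,"ay":0,"az":0},
    {"tx":0,"ty":0,"tz":0,"ax":0,"ay":0,"az":0},
    {"tx":0,"ty":0,"tz":0,"ax":0,"ay":0,"az":0},
    {"tx":0,"ty":0,"tz":0,"ax":0,"ay":0,"az":0},
  ],
  claw=0.3,
)

```text
time: 14.2
position: [0.456, -0.0996, 0.1879]
ee_rot: [[-1.0, -0.001, 0.0], [-0.001, 1.0, -0.0], [-0.0, -0.0, -1.0]]
wrist_force: [0.7, 0.3, -0.7]
grip_width: 0.652
gripper_force: 0.0
```

Request:
play_rows(
  commands=[
    {"tx":0,"ty":0,"tz":-0.02,"ax":0,"ay":0,"az":0},
    {"tx":0,"ty":0,"tz":-0.04,"ax":0,"ay":0,"az":0},
    {"tx":0,"ty":0,"tz":-0.06,"ax":0,"ay":0,"az":0},
    {"tx":0,"ty":0,"tz":-0.08,"ax":0,"ay":0,"az":0},
    {"tx":0,"ty":0,"tz":-0.1,"ax":0,"ay":0,"az":0},
    {"tx":0,"ty":0,"tz":-0.12,"ax":0,"ay":0,"az":0},
    {"tx":0,"ty":0,"tz":-0.144,"ax":0,"ay":0,"az":0},
    {"tx":0,"ty":0,"tz":-0.144,"ax":0,"ay":0,"az":0},
  ],
  claw=-1,
)

```text
time: 15.2
position: [0.4568, -0.0999, 0.3347]
ee_rot: [[-1.0, -0.001, 0.004], [-0.001, 1.0, -0.002], [-0.004, -0.002, -1.0]]
wrist_force: [0.0, 0.9, -0.2]
grip_width: -0.003
gripper_force: 0.0
```

```bash
python3 - <<'E'
from h import *
p,d=ctrl.camera("scene");p2,_=ctrl.camera("top")
s=p[:,:,::-1].copy();t=p2[:,:,::-1].copy()
cv2.imwrite('pics/s3.png',s)
print('sc red',blobs(masks(s)[0],(315,230,350,260)))
o=ctrl.observe();print(o['position'],o['wrist_force'],o['grip_width'],o['time'])
cv2.imwrite('pics/c3.png',np.hstack([cv2.resize(t[150:295,260:390],None,fx=3,fy=3,interpolation=2),cv2.resize(s[230:375,250:380],None,fx=3,fy=3,interpolation=2)]))
E
```

```text
sc red [([324, 240, 16, 15, 174], [331.7, 246.8])]
[ 0.45593181 -0.09952341  0.33162988] [ 0.84037033 -0.68481459  0.03205303] -0.003911392050620008 15.3
```

View pics/c3.png

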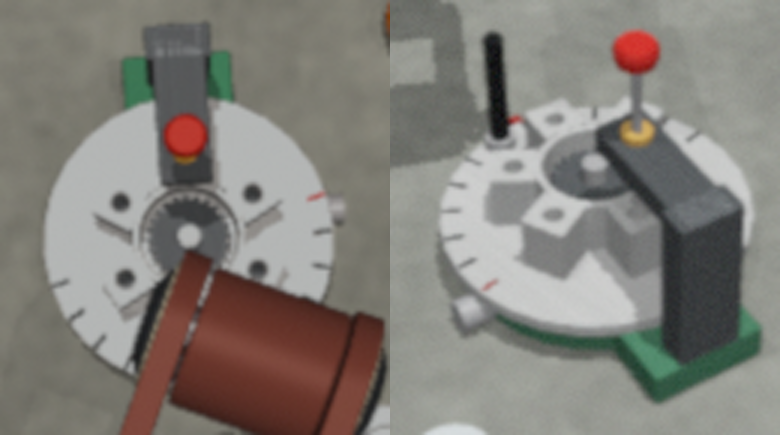

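The red line is now at (316,197) in the top half and (490,285) in the scene half of the crop. I'll check its angle against home.

```bash
python3 - <<'E'
from h import *
s=cv2.imread('pics/s3.png')
A=np.array([.5575,-.0692])
a=lambda p:np.degrees(np.arctan2(p[1]-A[1],p[0]-A[0]))%360
r1=onz('top',260+316/3,150+197/3,.042);h=onz('top',260+195.5/3,150+376/3,.042);r2=onz('scene',250+100/3,230+285/3,.042)
c1=onz('scene',250+(492-390)/3,230+38/3,.15)
print(r1,a(r1)-a(h),a(h),r2,a(r2)-a(h)); print('crank',c1,a(c1)-91.7,np.hypot(*(c1[:2]-A)))
E
```

```text
[ 0.58961584 -0.17443556  0.042     ] 105.25983578447699 181.71133094839894 [ 0.58844045 -0.17303866  0.042     ] 104.880965771141
crank [ 0.45796376 -0.10127965  0.15      ] 106.16367245376874 0.10457804221471716
```

Request:
play_rows(
  commands=[
    {"tx":-0.02,"ty":0.004,"tz":0,"ax":0,"ay":0,"az":0},
    {"tx":-0.045,"ty":0.009,"tz":0,"ax":0,"ay":0,"az":0},
    {"tx":-0.07,"ty":0.014,"tz":0,"ax":0,"ay":0,"az":0},
    {"tx":-0.095,"ty":0.02,"tz":0,"ax":0,"ay":0,"az":0},
    {"tx":-0.12,"ty":0.025,"tz":0,"ax":0,"ay":0,"az":0},
    {"tx":-0.145,"ty":0.029,"tz":0,"ax":0,"ay":0,"az":0},
    {"tx":-0.161,"ty":0.0325,"tz":0,"ax":0,"ay":0,"az":0},
    {"tx":-0.161,"ty":0.0325,"tz":0,"ax":0,"ay":0,"az":0},
  ],
)

```text
time: 16.3
position: [0.6171, -0.0667, 0.3306]
ee_rot: [[-1.0, -0.001, -0.002], [-0.001, 1.0, 0.0], [0.002, 0.0, -1.0]]
wrist_force: [-0.3, -0.2, -0.0]
grip_width: -0.003
gripper_force: 0.0
```

Request:
play_rows(
  commands=[
    {"tx":0,"ty":0,"tz":0.003,"ax":0,"ay":0,"az":0},
    {"tx":0,"ty":0,"tz":0.006,"ax":0,"ay":0,"az":0},
    {"tx":0,"ty":0,"tz":0.009,"ax":0,"ay":0,"az":0},
    {"tx":0,"ty":0,"tz":0.012,"ax":0,"ay":0,"az":0},
    {"tx":0,"ty":0,"tz":0.015,"ax":0,"ay":0,"az":0},
    {"tx":0,"ty":0,"tz":0.018,"ax":0,"ay":0,"az":0},
    {"tx":0,"ty":0,"tz":0.021,"ax":0,"ay":0,"az":0},
    {"tx":0,"ty":0,"tz":0.024,"ax":0,"ay":0,"az":0},
  ],
)

```text
time: 17.3
position: [0.617, -0.0669, 0.3081]
ee_rot: [[-1.0, -0.001, 0.0], [-0.001, 1.0, -0.0], [-0.0, -0.0, -1.0]]
wrist_force: [-1.6, -0.0, 1.6]
grip_width: 0.002
gripper_force: 0.9
```

```bash
python3 - <<'E'
from h import *
p,d=ctrl.camera("scene");s=p[:,:,::-1].copy()
o=ctrl.observe();print(o['position'],o['wrist_force'],o['time'])
cv2.imwrite('pics/c4.png',cv2.resize(s[180:330,260:410],None,fx=3,fy=3,interpolation=2))
E
```

```text
[ 0.61699116 -0.06693556  0.30759691] [ 0.34440584 -0.30246785  1.6253408 ] 17.35
```

View pics/c4.png

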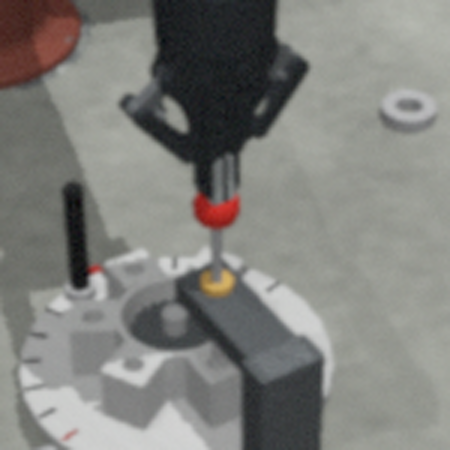

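The shut fingertips rest centred on the knob at (217,205), with about 2 N of sliding force.

Request:
play_rows(
  commands=[
    {"tx":0,"ty":0,"tz":0.002,"ax":0,"ay":0,"az":0},
    {"tx":0,"ty":0,"tz":0.004,"ax":0,"ay":0,"az":0},
    {"tx":0,"ty":0,"tz":0.006,"ax":0,"ay":0,"az":0},
    {"tx":0,"ty":0,"tz":0.008,"ax":0,"ay":0,"az":0},
    {"tx":0,"ty":0,"tz":0.01,"ax":0,"ay":0,"az":0},
    {"tx":0,"ty":0,"tz":0.012,"ax":0,"ay":0,"az":0},
    {"tx":0,"ty":0,"tz":0.014,"ax":0,"ay":0,"az":0},
    {"tx":0,"ty":0,"tz":0.015,"ax":0,"ay":0,"az":0},
  ],
)

```text
time: 18.35
position: [0.617, -0.067, 0.2927]
ee_rot: [[-1.0, -0.001, 0.0], [-0.001, 1.0, 0.0], [-0.0, 0.0, -1.0]]
wrist_force: [-0.3, 0.6, 1.6]
grip_width: 0.002
gripper_force: 0.8
```

Request:
play_rows(
  commands=[
    {"tx":0,"ty":0,"tz":0.0003,"ax":0,"ay":0,"az":0},
    {"tx":0,"ty":0,"tz":0.0006,"ax":0,"ay":0,"az":0},
    {"tx":0,"ty":0,"tz":0.0009,"ax":0,"ay":0,"az":0},
    {"tx":0,"ty":0,"tz":0.0012,"ax":0,"ay":0,"az":0},
    {"tx":0,"ty":0,"tz":0.0014,"ax":0,"ay":0,"az":0},
    {"tx":0,"ty":0,"tz":0.0016,"ax":0,"ay":0,"az":0},
    {"tx":0,"ty":0,"tz":0.0018,"ax":0,"ay":0,"az":0},
    {"tx":0,"ty":0,"tz":0.002,"ax":0,"ay":0,"az":0},
  ],
)

```text
time: 19.35
position: [0.617, -0.067, 0.2909]
ee_rot: [[-1.0, -0.001, 0.0], [-0.001, 1.0, -0.0], [-0.0, -0.0, -1.0]]
wrist_force: [-0.4, 0.5, 1.3]
grip_width: -0.002
gripper_force: 0.8
```

Request:
play_rows(
  commands=[
    {"tx":0,"ty":0,"tz":0.0003,"ax":0,"ay":0,"az":0},
    {"tx":0,"ty":0,"tz":0.0006,"ax":0,"ay":0,"az":0},
    {"tx":0,"ty":0,"tz":0.0009,"ax":0,"ay":0,"az":0},
    {"tx":0,"ty":0,"tz":0.0012,"ax":0,"ay":0,"az":0},
    {"tx":0,"ty":0,"tz":0.0014,"ax":0,"ay":0,"az":0},
    {"tx":0,"ty":0,"tz":0.0016,"ax":0,"ay":0,"az":0},
    {"tx":0,"ty":0,"tz":0.0018,"ax":0,"ay":0,"az":0},
    {"tx":0,"ty":0,"tz":0.002,"ax":0,"ay":0,"az":0},
  ],
)

```text
time: 20.35
position: [0.617, -0.0669, 0.2889]
ee_rot: [[-1.0, -0.001, 0.0], [-0.001, 1.0, 0.0], [-0.0, 0.0, -1.0]]
wrist_force: [1.0, -0.1, 2.1]
grip_width: -0.001
gripper_force: 0.8
```

Request:
play_rows(
  commands=[
    {"tx":0,"ty":0,"tz":0.0003,"ax":0,"ay":0,"az":0},
    {"tx":0,"ty":0,"tz":0.0006,"ax":0,"ay":0,"az":0},
    {"tx":0,"ty":0,"tz":0.0009,"ax":0,"ay":0,"az":0},
    {"tx":0,"ty":0,"tz":0.0012,"ax":0,"ay":0,"az":0},
    {"tx":0,"ty":0,"tz":0.0014,"ax":0,"ay":0,"az":0},
    {"tx":0,"ty":0,"tz":0.0016,"ax":0,"ay":0,"az":0},
    {"tx":0,"ty":0,"tz":0.0018,"ax":0,"ay":0,"az":0},
    {"tx":0,"ty":0,"tz":0.002,"ax":0,"ay":0,"az":0},
  ],
)

```text
time: 21.35
position: [0.617, -0.0669, 0.2869]
ee_rot: [[-1.0, -0.001, -0.0], [-0.001, 1.0, -0.0], [0.0, -0.0, -1.0]]
wrist_force: [0.6, -0.1, 1.1]
grip_width: -0.001
gripper_force: 0.8
```

Request:
play_rows(
  commands=[
    {"tx":0,"ty":0,"tz":0.0003,"ax":0,"ay":0,"az":0},
    {"tx":0,"ty":0,"tz":0.0006,"ax":0,"ay":0,"az":0},
    {"tx":0,"ty":0,"tz":0.0009,"ax":0,"ay":0,"az":0},
    {"tx":0,"ty":0,"tz":0.0012,"ax":0,"ay":0,"az":0},
    {"tx":0,"ty":0,"tz":0.0014,"ax":0,"ay":0,"az":0},
    {"tx":0,"ty":0,"tz":0.0016,"ax":0,"ay":0,"az":0},
    {"tx":0,"ty":0,"tz":0.0018,"ax":0,"ay":0,"az":0},
    {"tx":0,"ty":0,"tz":0.002,"ax":0,"ay":0,"az":0},
  ],
)

```text
time: 22.35
position: [0.617, -0.0669, 0.2849]
ee_rot: [[-1.0, -0.001, 0.0], [-0.001, 1.0, -0.0], [-0.0, -0.0, -1.0]]
wrist_force: [0.4, 0.1, 2.3]
grip_width: 0.001
gripper_force: 0.8
```

Request:
play_rows(
  commands=[
    {"tx":0,"ty":0,"tz":0.0003,"ax":0,"ay":0,"az":0},
    {"tx":0,"ty":0,"tz":0.0006,"ax":0,"ay":0,"az":0},
    {"tx":0,"ty":0,"tz":0.0009,"ax":0,"ay":0,"az":0},
    {"tx":0,"ty":0,"tz":0.0012,"ax":0,"ay":0,"az":0},
    {"tx":0,"ty":0,"tz":0.0014,"ax":0,"ay":0,"az":0},
    {"tx":0,"ty":0,"tz":0.0016,"ax":0,"ay":0,"az":0},
    {"tx":0,"ty":0,"tz":0.0018,"ax":0,"ay":0,"az":0},
    {"tx":0,"ty":0,"tz":0.002,"ax":0,"ay":0,"az":0},
  ],
)

```text
time: 23.35
position: [0.617, -0.067, 0.2829]
ee_rot: [[-1.0, -0.001, 0.0], [-0.001, 1.0, -0.0], [-0.0, -0.0, -1.0]]
wrist_force: [0.6, -0.7, 2.3]
grip_width: -0.0
gripper_force: 0.8
```

Request:
play_rows(
  commands=[
    {"tx":0,"ty":0,"tz":0.0003,"ax":0,"ay":0,"az":0},
    {"tx":0,"ty":0,"tz":0.0006,"ax":0,"ay":0,"az":0},
    {"tx":0,"ty":0,"tz":0.0009,"ax":0,"ay":0,"az":0},
    {"tx":0,"ty":0,"tz":0.0012,"ax":0,"ay":0,"az":0},
    {"tx":0,"ty":0,"tz":0.0014,"ax":0,"ay":0,"az":0},
    {"tx":0,"ty":0,"tz":0.0016,"ax":0,"ay":0,"az":0},
    {"tx":0,"ty":0,"tz":0.0018,"ax":0,"ay":0,"az":0},
    {"tx":0,"ty":0,"tz":0.002,"ax":0,"ay":0,"az":0},
  ],
)

```text
time: 24.35
position: [0.617, -0.0669, 0.2809]
ee_rot: [[-1.0, -0.001, 0.0], [-0.001, 1.0, 0.0], [-0.0, 0.0, -1.0]]
wrist_force: [0.9, -0.9, 0.4]
grip_width: 0.005
gripper_force: 0.8
```

Request:
play_rows(
  commands=[
    {"tx":0,"ty":0,"tz":0.0003,"ax":0,"ay":0,"az":0},
    {"tx":0,"ty":0,"tz":0.0006,"ax":0,"ay":0,"az":0},
    {"tx":0,"ty":0,"tz":0.0009,"ax":0,"ay":0,"az":0},
    {"tx":0,"ty":0,"tz":0.0012,"ax":0,"ay":0,"az":0},
    {"tx":0,"ty":0,"tz":0.0014,"ax":0,"ay":0,"az":0},
    {"tx":0,"ty":0,"tz":0.0016,"ax":0,"ay":0,"az":0},
    {"tx":0,"ty":0,"tz":0.0018,"ax":0,"ay":0,"az":0},
    {"tx":0,"ty":0,"tz":0.002,"ax":0,"ay":0,"az":0},
  ],
)

```text
time: 25.35
position: [0.617, -0.0669, 0.2796]
ee_rot: [[-1.0, -0.001, 0.0], [-0.001, 1.0, -0.0], [-0.0, -0.0, -1.0]]
wrist_force: [-1.0, 0.8, 6.3]
grip_width: -0.0
gripper_force: 2.9
```

Request:
play_rows(
  commands=[
    {"tx":0,"ty":0,"tz":0.0002,"ax":0,"ay":0,"az":0},
    {"tx":0,"ty":0,"tz":0.0004,"ax":0,"ay":0,"az":0},
    {"tx":0,"ty":0,"tz":0.0006,"ax":0,"ay":0,"az":0},
    {"tx":0,"ty":0,"tz":0.0008,"ax":0,"ay":0,"az":0},
    {"tx":0,"ty":0,"tz":0.0008,"ax":0,"ay":0,"az":0},
    {"tx":0,"ty":0,"tz":0.0008,"ax":0,"ay":0,"az":0},
    {"tx":0,"ty":0,"tz":0.0008,"ax":0,"ay":0,"az":0},
    {"tx":0,"ty":0,"tz":0.0008,"ax":0,"ay":0,"az":0},
  ],
)

```text
time: 26.35
position: [0.617, -0.0669, 0.2794]
ee_rot: [[-1.0, -0.001, 0.0], [-0.001, 1.0, -0.0], [-0.0, -0.0, -1.0]]
wrist_force: [-2.1, 0.9, 7.4]
grip_width: 0.001
gripper_force: 3.8
```

Request:
play_rows(
  commands=[
    {"tx":0,"ty":0,"tz":0.0003,"ax":0,"ay":0,"az":0},
    {"tx":0,"ty":0,"tz":0.0006,"ax":0,"ay":0,"az":0},
    {"tx":0,"ty":0,"tz":0.0009,"ax":0,"ay":0,"az":0},
    {"tx":0,"ty":0,"tz":0.001,"ax":0,"ay":0,"az":0},
    {"tx":0,"ty":0,"tz":0.001,"ax":0,"ay":0,"az":0},
    {"tx":0,"ty":0,"tz":0.001,"ax":0,"ay":0,"az":0},
    {"tx":0,"ty":0,"tz":0.001,"ax":0,"ay":0,"az":0},
    {"tx":0,"ty":0,"tz":0.001,"ax":0,"ay":0,"az":0},
  ],
)

```text
time: 27.35
position: [0.6171, -0.067, 0.2793]
ee_rot: [[-1.0, -0.001, 0.001], [-0.001, 1.0, -0.0], [-0.001, -0.0, -1.0]]
wrist_force: [-4.5, 0.4, 10.6]
grip_width: 0.002
gripper_force: 5.2
```

Force rises while the tip stays put, so the rod has bottomed at about 34 mm of travel. I'll retreat straight up and check.

Request:
play_rows(
  commands=[
    {"tx":0,"ty":0,"tz":-0.001,"ax":0,"ay":0,"az":0},
    {"tx":0,"ty":0,"tz":-0.002,"ax":0,"ay":0,"az":0},
    {"tx":0,"ty":0,"tz":-0.004,"ax":0,"ay":0,"az":0},
    {"tx":0,"ty":0,"tz":-0.01,"ax":0,"ay":0,"az":0},
    {"tx":0,"ty":0,"tz":-0.03,"ax":0,"ay":0,"az":0},
    {"tx":0,"ty":0,"tz":-0.05,"ax":0,"ay":0,"az":0},
    {"tx":0,"ty":0,"tz":-0.07,"ax":0,"ay":0,"az":0},
    {"tx":0,"ty":0,"tz":-0.08,"ax":0,"ay":0,"az":0},
  ],
)

```text
time: 28.35
position: [0.6175, -0.067, 0.3601]
ee_rot: [[-1.0, -0.001, 0.004], [-0.001, 1.0, -0.001], [-0.004, -0.001, -1.0]]
wrist_force: [0.3, 0.2, -0.3]
grip_width: 0.0
gripper_force: 0.0
```

```bash
python3 - <<'E'
from h import *
p,d=ctrl.camera("scene");s=p[:,:,::-1].copy()
o=ctrl.observe();print(o['position'],o['wrist_force'],o['time'])
cv2.imwrite('pics/c5.png',cv2.resize(s[180:330,210:410],None,fx=3,fy=3,interpolation=2))
b=blobs(masks(s)[0],(315,230,350,275));print(b)
K=np.array([.617,-.067]); o_,dr=ray('scene',*b[0][1]); t=np.dot(K-o_[:2],dr[:2])/np.dot(dr[:2],dr[:2]); print('knob z',(o_+t*dr)[2])
o_,dr=ray('scene',331.7,246.8); t=np.dot(K-o_[:2],dr[:2])/np.dot(dr[:2],dr[:2]); print('knob z before',(o_+t*dr)[2])
E
```

```text
[ 0.61768315 -0.06707627  0.36086959] [-0.10933564 -0.13231619  1.48879053] 28.4
[([325, 253, 15, 14, 162], [331.9, 259.5])]
knob z 0.20103251476765804
knob z before 0.23347436440408809
```

View pics/c5.png

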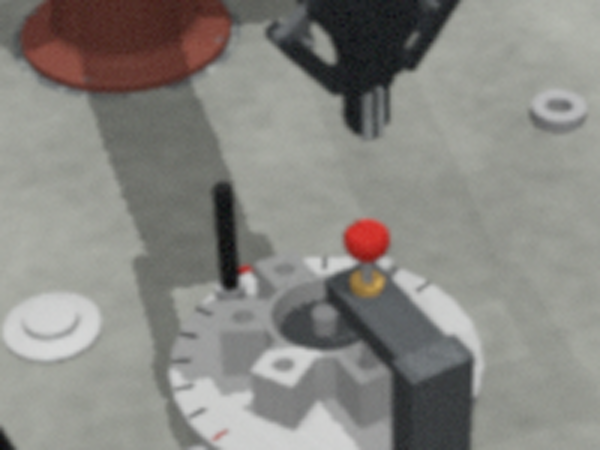

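The knob at (366,241) has dropped 32 mm, the table has not moved (red line at (221,434)), and the gripper is clear. I'm handing the job in.

```bash
python3 -c "
from plant import ctrl
print(ctrl.sign_off())"
```

```text
the job is handed in; nothing more can be done
None
```

I turned the table to its home stop, then to the seventh click, and released the crank post. I pushed the rod down until it bottomed at about 34 mm of travel, retreated clear of the knob and handed the job in; sign-off returned no verdict.

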